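# Close the moisture tin and hold it ready over the balance

## Robot

A 7-joint arm with a two-finger parallel gripper is mounted at the origin on the work surface; the furniture and walls round the work are solid. World frame = base frame: x ahead of the robot, y to its left, z up, the work surface at z = 0. Lengths are in m, angles in rad, forces in N, time in s.
With the tool pointing down it reaches from about 0.4 to 0.85 m from the base axis. Payload 10.4 kg.
Tool frame: the origin (TCP) lies at the very end of the fingers, on their centre line; the grasp point (between the pads) lies 19 mm behind it (arm.tcp_to_grasp is the z of the grasp point in the tool frame, in m); z points along the fingers, y is the line along which they close (so a half turn about z gives the same grasp; the last joint's range is limited). The gripper opens to 87 mm and grips with 3 to 60 N. Pads are 19 mm wide; open, the fingers measure 117 mm over their backs; the gripper's body (75 mm by 190 mm) begins 51 mm behind the grasp point.
Start: joints at [-1.321, 0.332, -0.065, 1.46, 0.022, 1.35, -0.088], TCP at [0.168, 0.602, 0.223] pointing down, gripper open.
Joint ranges: [-2.6, 2.6], [-0.5, 2.12], [-1.47, 1.34], [0.16, 2.42], [-1.27, 4.41], [0.06, 2.06], [-2.6, 2.6]. Speed limits (rad/s): [2.22, 2.22, 2.79, 2.79, 3.14, 3.14, 3.14].

## Interface

Orientations are given as a rotation vector (axis times angle).
In Python, from cell import monitor, viewer, workorder, arm gives the robot as it stands.
- The arm moves only by the tool step_arm, never from a script. Its argument "increments" is a list of rows, each an object of numbers: "tx", "ty", "tz": the shift along the tool's x, y, z in cm; "ax", "ay", "az": the turn, a rotation vector about the tool's x, y, z in rad. In form: [{"tx": .., "ty": .., "tz": .., "ax": .., "ay": .., "az": ..}, ...]. A call has 1 to 20 rows; each row is the pose to reach, as a shift and turn from the pose commanded when the call began, along the tool's axes at that moment; what a row does not reach only later rows make up. A row lasts 1/12 s, in which the tool goes at most 41.7 mm and 7.16 degrees, less where a joint would pass 70% of its speed; a pose out of reach is approached as far as the arm can. A call with a gripper value outside its range is refused whole. "fingers" is the opening, from 0 (shut) to 1 (fully open), set as the call begins (left out, the last holds). The fingers move at their own pace and stop on an object; the grip force is fixed at half the most. Time passes only in rows, so rows that repeat a pose let the fingers close. It gives the time, the measured TCP pose, the force, the opening and the grip force at its end, in the units of the state.
- monitor.read_state(): the state, without advancing time (a new reading comes with each control period).
- viewer.grab_frame(name): name is "scene" or "top" or "wrist"; returns a dict with "color" (400x640x3 uint8, red, green, blue), "intrinsics" (3x3 intrinsics, pixels), "extrinsics" (4x4, takes a point from camera to world coordinates); the wrist camera has in their place "mount" (4x4, takes a point from camera to tool coordinates, whose origin is the TCP and whose axes are the flange's). Camera axes: x right, y down, z forward; pixel columns grow to the right and rows downward; lengths in m; the calibration is good to about 2 mm. A picture is of the moment at which its call begins: read the wrist's pose just before it. There is no depth.
- workorder.sign_off(): hands the job in; it is judged then, once.
The state is a dict: "t": time; "joint_positions": joint angles; "qvel": joint speeds; "joint_torque": joint torques, N m; "eef_pos": TCP position; "eef_rot": TCP orientation; "wrist_force": force on the tool from outside, world axes, zero at the start; "wrist_torque": the same for the moment, N m; "opening": finger opening in m; "gripper_force": force on a finger pad.
Only numpy, scipy, OpenCV 4.12 (cv2) and the standard library are available. Lean on these libraries where they do the work, as an engineer would, in place of code of your own. Each camera call takes 0.05 s, during which the arm holds its last target. There are 200 camera calls.

## Task

The balance has to be zeroed with nothing on it while the next sample tin waits right above. Set the loose lid on the open aluminium tin where it stands, so that it sits seated and level, and let go of it; then take the closed tin by its body, lift it upright over the row of cartons standing on edge beside the balance, and finish holding it still and level centred over the low steel ring that lies on the weighing pan, about a centimetre above the ring. Do not touch the ring, the pan or the balance at any time, and leave the cartons, the timer and the weighing boat where they are. The program ends while the gripper is still holding the tin there.

Things in the scene. Friction and masses are not known exactly. Their poses are not given: they have to be found in the camera images.
- tin: open round aluminium tin, loose, 0.1 to 0.18 kg, on the bench: outer diameter 58 mm, mouth 51 mm, height 46 mm. Origin: centre of its underside; z up. With the lid on it is 68 mm high to the top of the knob; grasped from above by the side wall, fingertips about 10 mm above its underside, the knob stays clear of a gripper body that begins 70 mm behind the fingertips.
- lid: loose aluminium lid, 0.03 to 0.05 kg, lying knob up on the bench. From below: plug 47 mm in diameter, 6 mm deep, chamfered; flange 56 mm in diameter, 3 mm thick; knob 15 mm in diameter on the axis, 9 to 28 mm above the origin (19 mm wide at its foot). Origin: centre of the plug's underside; z up. Seated, its flange lies on the rim and its origin is 40 mm above the tin's; plug play 2 mm all round.
- tin_ring: low steel centring ring lying on the balance's pan, fixed, anywhere on the pan: outer diameter 69 mm, inner 62 mm (the tin would just drop in), 8 mm high. Origin: centre of its underside, z up; its top, about 87 mm above the bench, is the highest part of the balance.
- balance_pan: round steel weighing pan of the balance, 124 mm in diameter, 4.5 mm thick, fixed; a dark spot lies near its middle. Origin: centre of its underside, about 74 mm above the bench.
- balance: beige balance, fixed (same place always). In its frame (z up, origin on the bench, not its middle; x along the 270 mm side) the housing spans x -0.226 to 0.044, y -0.050 to 0.162 m; pan centre x -0.046, y 0.056. The cartons stand in a row along x just beyond its side at y 0.162; tin and lid lie beyond them at y 0.28 to 0.33, at x -0.25 to -0.17 and -0.07 to -0.02, either one in either place.
- carton_a: pale carton with a dark patch at one end, standing on its long edge, loose, 0.3 kg, one of the row of two: 135 mm along the row (its y), 30 mm thick (x), 100 mm high (z). Origin: centre of its underside, on the bench.
- carton_b: the other carton of the row, same size and axes as the first.
- timer: light kitchen-style timer, 62 x 66 x 17 mm, loose, lying near the work; bystander. Origin: centre of its underside.
- boat: small square white plastic weighing boat, 62 x 62 x 14 mm, loose, lying near the work; bystander. Origin: centre of its underside.
There are look-alikes about, which are no part of the job. Leave any black or turquoise look-alike of the lid alone.

How it is judged:
By the outcome, as a careful person would: the job done as asked, in the order asked, and still so for the second after the job is handed in, while the arm keeps its last pose, push and grip.
It also fails if it takes over 58 s, if anything falls off the work surface, if the arm or the gripper's body presses on something with over 40 N, if the wrist force passes 120 N, or if a joint passes its speed limit or range.

## Working session

There is one attempt and no reset: what is moved stays moved. The work goes in short steps, Python scripts to look and compute and a tool call to move; the robot and the scene stay as the last step left them, time stands still between calls to the robot, and variables do not carry over. Pictures are saved under pics/ and viewed, at most 10 in all, crops included, and the job is handed in when it is done.

Besides the shell and the picture viewer there is one more tool, called after ">>>" as a command line: name --argument value ..., lists and objects as JSON in quotes. step_arm: Moves the arm, as the interface text tells. Its arguments: {"type":"object","properties":{"increments":{"type":"array"},"fingers":{"type":"number"}},"required":["increments"]}

```bash
ls; mkdir -p pics; python3 - <<'E'
from cell import monitor, viewer, workorder, arm
import cv2,numpy as np
s=monitor.read_state(); print(s['t'],s['eef_pos'],s['eef_rot'],s['opening'],arm.tcp_to_grasp)
for n in ['scene','top','wrist']:
    f=viewer.grab_frame(n); cv2.imwrite(f'pics/{n}0.png',f['color'][:,:,::-1])
    np.savez(f'pics/{n}0.npz',**{k:v for k,v in f.items()})
    print(n,np.round(f['intrinsics'],1).tolist(),np.round(f.get('extrinsics',f.get('mount')),4).tolist())
E
```

```text
pics
0.0 [0.16828274 0.60151642 0.22173097] [-4.27100850e-01 -3.11228686e+00  2.24451819e-03] 0.08705655708036647 -0.0187
scene [[369.5, 0.0, 322.8], [0.0, 369.5, 206.7], [0.0, 0.0, 1.0]] [[0.6958, -0.3162, 0.6448, -0.0441], [-0.7182, -0.3079, 0.624, -0.3258], [0.0012, -0.8973, -0.4414, 0.445], [0.0, 0.0, 0.0, 1.0]]
top [[475.1, 0.0, 315.9], [0.0, 475.1, 193.0], [0.0, 0.0, 1.0]] [[-0.0012, -0.999, 0.0452, 0.4408], [-1.0, 0.001, -0.0033, 0.2088], [0.0033, -0.0452, -0.999, 1.3704], [0.0, 0.0, 0.0, 1.0]]
wrist [[279.6, 0.0, 321.7], [0.0, 279.6, 201.8], [0.0, 0.0, 1.0]] [[0.0002, -0.9701, -0.2427, 0.0664], [1.0, 0.0005, -0.0012, -0.0005], [0.0013, -0.2427, 0.9701, -0.1618], [0.0, 0.0, 0.0, 1.0]]
```

View pics/top0.png

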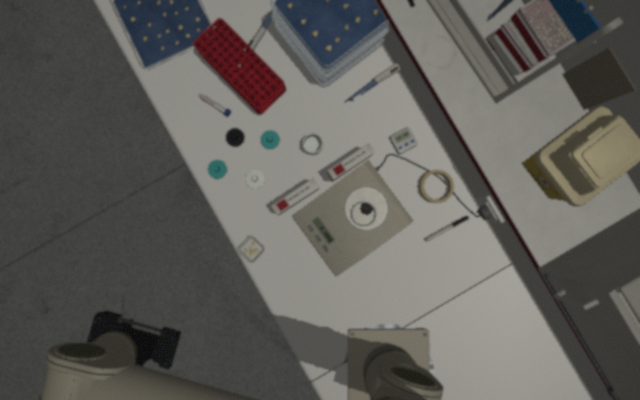

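View pics/scene0.png

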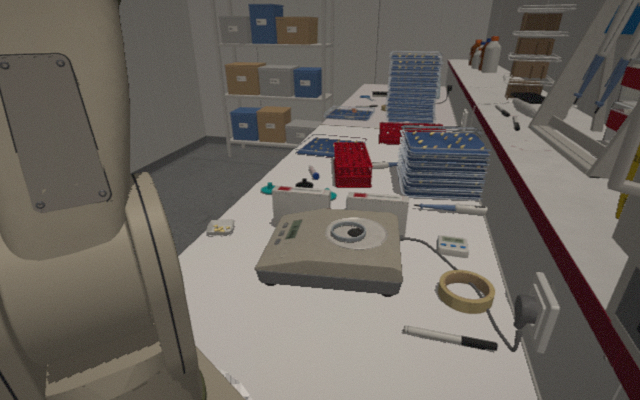

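View pics/wrist0.png

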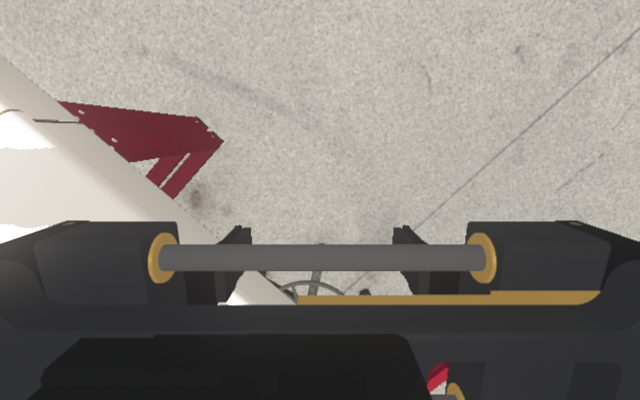

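The top view shows the open tin near (311,144), the aluminium lid near (254,179), the ring near (363,209), the cartons around (293,197) and (347,162), the timer at (403,140) and the boat at (251,249). Black and turquoise look-alikes are at (235,137), (217,169) and (270,139). The wrist camera sees only the floor, with the gripper in the lower part of the picture.

```bash
cat > h.py <<'E'
import numpy as np,cv2
from scipy.spatial.transform import Rotation as R
from cell import monitor, viewer
def ray(f,px,z,E=None):
    E=f['extrinsics'] if E is None else E
    d=E[:3,:3]@np.linalg.solve(f['intrinsics'],[px[0],px[1],1.]); o=E[:3,3]
    return o+d*(z-o[2])/d[2]
def proj(f,p,E=None):
    E=f['extrinsics'] if E is None else E
    c=np.linalg.inv(E)@np.r_[p,1]; q=f['intrinsics']@c[:3]; return q[:2]/q[2]
def T(s):
    M=np.eye(4); M[:3,:3]=R.from_rotvec(s['eef_rot']).as_matrix(); M[:3,3]=s['eef_pos']; return M
def wrist(name):
    s=monitor.read_state(); f=viewer.grab_frame('wrist'); f=dict(f); f['extrinsics']=T(s)@f['mount']
    cv2.imwrite(f'pics/{name}.png',f['color'][:,:,::-1]); np.savez(f'pics/{name}.npz',**f); return s,f
def delta(s,p,yaw=None):
    """shift in tool cm to TCP p; yaw = world heading of tool x, tool straight down -> rotvec in tool"""
    M=T(s); t=M[:3,:3].T@(np.array(p)-M[:3,3])*100
    out=[np.round(t,2)]
    if yaw is not None:
        c,n=np.cos(yaw),np.sin(yaw); D=np.array([[c,n,0],[n,-c,0],[0,0,-1.]])
        out.append(np.round(R.from_matrix(M[:3,:3].T@D).as_rotvec(),4))
    return out
E
python3 - <<'E'
from h import *
f=dict(np.load('pics/top0.npz'));im=f['color'][:,:,::-1]
print('tooly',T(monitor.read_state())[:3,:3].round(3).tolist())
for n,px,z in [('tin',(311,144),.046),('lid',(254.5,179),.028),('ring',(363,209),.087),('pan',(366,208),.0785),('boat',(251,249),.014),('timer',(403,140),.017),('cA1',(272,209),.1),('cA2',(316,183),.1),('cB1',(325,174),.1),('cB2',(370,149),.1),('bk',(235,137),.02),('tq',(217,169),.02),('tq2',(270,139),.02),('balcorners',(293,215),.06),('',(339,274),.06),('',(412,220),.06),('',(366,162),.06)]:
    print(n,ray(f,px,z).round(4)[:2])
c=cv2.resize(im[120:260,200:440],None,fx=3.33,fy=3.33,interpolation=cv2.INTER_CUBIC);cv2.imwrite('pics/topc.png',cv2.convertScaleAbs(c,alpha=1.3))
E
```

```text
tooly [[-0.963, 0.269, -0.0], [0.269, 0.963, -0.001], [-0.0, -0.001, -1.0]]
tin [0.6383 0.2181]
lid [0.5414 0.3782]
ring [0.4555 0.0775]
pan [0.4583 0.0684]
boat [0.3431 0.389 ]
timer [ 0.6539 -0.0455]
cA1 [0.4556 0.322 ]
cA2 [0.5251 0.2044]
cB1 [0.5493 0.1802]
cB2 [0.6166 0.0591]
bk [0.6624 0.4355]
tq [0.5707 0.4861]
tq2 [0.6566 0.3354]
balcorners [0.4395 0.2677]
 [0.2779 0.1415]
 [ 0.4254 -0.0602]
 [0.5859 0.0657]
```

View pics/topc.png

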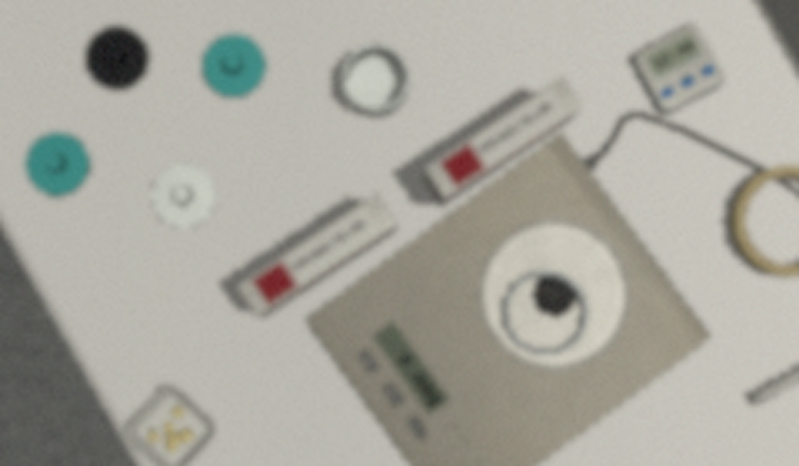

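```bash
python3 - <<'E'
from h import *
print(delta(monitor.read_state(),[.59,.298,.22],np.deg2rad(-149.5)))
E
```

```text
[array([-48.79, -17.88,   0.22]), array([-1.000e-03, -4.000e-04, -8.051e-01])]
```

>>> step_arm --increments '[{"tx": -3, "ty": -1, "az": -0.05}, {"tx": -6, "ty": -2.2, "az": -0.1}, {"tx": -9.5, "ty": -3.5, "az": -0.16}, {"tx": -13, "ty": -4.8, "az": -0.22}, {"tx": -16.5, "ty": -6, "az": -0.28}, {"tx": -20, "ty": -7.3, "az": -0.34}, {"tx": -23.5, "ty": -8.6, "az": -0.4}, {"tx": -27, "ty": -9.9, "az": -0.46}, {"tx": -30.5, "ty": -11.2, "az": -0.52}, {"tx": -34, "ty": -12.5, "az": -0.58}, {"tx": -37.5, "ty": -13.7, "az": -0.64}, {"tx": -41, "ty": -15, "az": -0.7}, {"tx": -44.5, "ty": -16.3, "az": -0.75}, {"tx": -47, "ty": -17.2, "az": -0.79}, {"tx": -48.8, "ty": -17.9, "az": -0.805}, {"tx": -48.8, "ty": -17.9, "az": -0.805}, {"tx": -48.8, "ty": -17.9, "az": -0.805}]' --fingers 0.5

```text
invalid input
```

```bash
python3 - <<'E'
from h import *
s,f=wrist('w1'); print(s['t'],s['eef_pos'],s['eef_rot'])
for n,p in [('tin',(.638,.218,.046)),('lid',(.5414,.378,.028)),('ring',(.455,.08,.087))]: print(n,proj(f,p))
E
```

```text
0.15 [0.16833742 0.60160855 0.22196297] [-4.27206557e-01 -3.11229227e+00  1.62924193e-03]
tin [180.60135358 505.93193501]
lid [253.07144823 434.07982974]
ring [ 29.69756864 474.59234263]
```

View pics/w1.png

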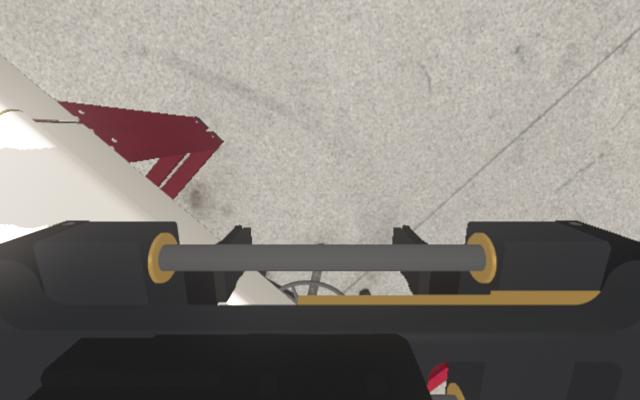

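The move was refused because every row needs all six keys, so the picture is unchanged. I'll send it again with full rows.

>>> step_arm --increments '[{"tx": -3, "ty": -1, "tz": 0, "ax": 0, "ay": 0, "az": -0.05}, {"tx": -6, "ty": -2.2, "tz": 0, "ax": 0, "ay": 0, "az": -0.1}, {"tx": -9.5, "ty": -3.5, "tz": 0, "ax": 0, "ay": 0, "az": -0.16}, {"tx": -13, "ty": -4.8, "tz": 0, "ax": 0, "ay": 0, "az": -0.22}, {"tx": -16.5, "ty": -6, "tz": 0, "ax": 0, "ay": 0, "az": -0.28}, {"tx": -20, "ty": -7.3, "tz": 0, "ax": 0, "ay": 0, "az": -0.34}, {"tx": -23.5, "ty": -8.6, "tz": 0, "ax": 0, "ay": 0, "az": -0.4}, {"tx": -27, "ty": -9.9, "tz": 0, "ax": 0, "ay": 0, "az": -0.46}, {"tx": -30.5, "ty": -11.2, "tz": 0, "ax": 0, "ay": 0, "az": -0.52}, {"tx": -34, "ty": -12.5, "tz": 0, "ax": 0, "ay": 0, "az": -0.58}, {"tx": -37.5, "ty": -13.7, "tz": 0, "ax": 0, "ay": 0, "az": -0.64}, {"tx": -41, "ty": -15, "tz": 0, "ax": 0, "ay": 0, "az": -0.7}, {"tx": -44.5, "ty": -16.3, "tz": 0, "ax": 0, "ay": 0, "az": -0.75}, {"tx": -47, "ty": -17.2, "tz": 0, "ax": 0, "ay": 0, "az": -0.79}, {"tx": -48.8, "ty": -17.9, "tz": 0, "ax": 0, "ay": 0, "az": -0.805}, {"tx": -48.8, "ty": -17.9, "tz": 0, "ax": 0, "ay": 0, "az": -0.805}, {"tx": -48.8, "ty": -17.9, "tz": 0, "ax": 0, "ay": 0, "az": -0.805}]' --fingers 0.5

```text
t: 1.62
eef_pos: [0.5907, 0.2969, 0.222]
eef_rot: [0.822, -3.031, 0.001]
wrist_force: [-0.5, 0.2, -0.1]
opening: 0.0436
gripper_force: 0.0
```

```bash
python3 - <<'E'
from h import *
s,f=wrist('w1'); print(s['t'],s['eef_pos'],s['eef_rot'])
for n,p in [('tin',(.638,.218,.046)),('lid',(.5414,.378,.028)),('ring',(.455,.08,.087))]: print(n,proj(f,p))
E
```

```text
1.6167 [0.59074917 0.29686806 0.22199731] [ 8.22104654e-01 -3.03140907e+00  6.59436640e-04]
tin [247.3067381  188.74495147]
lid [395.52084407 184.14437311]
ring [189.23790524 -52.65483303]
```

View pics/w1.png

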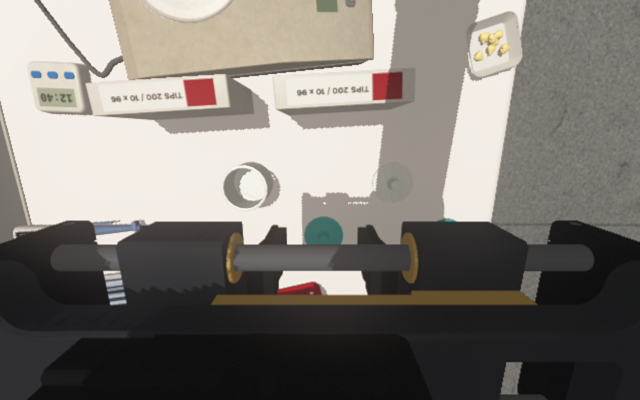

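The open tin's rim is at about (247,186) and the aluminium lid's knob at about (393,181). Turquoise look-alikes are at (323,235) and (447,222), partly behind the gripper. The cartons, timer and boat are all well clear.

```bash
python3 - <<'E'
from h import *
f=dict(np.load('pics/w1.npz')); g=cv2.cvtColor(f['color'],cv2.COLOR_RGB2GRAY); s=monitor.read_state()
for n,(x,y),zs,r in [('tin',(247,186),(.046,),(18,30)),('lid',(393,182),(.009,),(15,25)),('knob',(394,180),(.028,),(3,9))]:
    k=4; w=34 if n!='knob' else 14; c=cv2.resize(g[y-w:y+w,x-w:x+w],None,fx=k,fy=k,interpolation=cv2.INTER_CUBIC)
    c=cv2.normalize(c,None,0,255,cv2.NORM_MINMAX)
    h=cv2.HoughCircles(c,cv2.HOUGH_GRADIENT,1,10,param1=80,param2=15,minRadius=r[0]*k,maxRadius=r[1]*k)
    if h is None: print(n,None); continue
    for a in h[0][:4]:
        px=((a[0]+.5)/k+x-w-.5,(a[1]+.5)/k+y-w-.5); print(n,px,a[2]/k,ray(f,px,zs[0]).round(4))
print(delta(s,[.542,.378,.10],np.deg2rad(-149.5)))
E
```

```text
tin (np.float32(244.75), np.float32(186.5)) 21.3 [0.6371 0.214  0.046 ]
tin (np.float32(242.75), np.float32(189.0)) 23.95 [0.6411 0.2133 0.046 ]
tin (np.float32(241.75), np.float32(186.5)) 18.85 [0.6389 0.2108 0.046 ]
tin (np.float32(249.5), np.float32(188.75)) 26.775 [0.6366 0.2203 0.046 ]
lid None
knob (np.float32(394.0), np.float32(184.5)) 6.65 [0.5428 0.3766 0.028 ]
knob (np.float32(391.75), np.float32(182.5)) 6.65 [0.5421 0.3726 0.028 ]
knob (np.float32(396.5), np.float32(184.75)) 5.625 [0.5414 0.3795 0.028 ]
knob (np.float32(391.5), np.float32(185.0)) 4.7 [0.545  0.3741 0.028 ]
[array([ 0.07,  9.28, 12.22]), array([ 0.0006, -0.0006, -0.0006])]
```

>>> step_arm --increments '[{"tx": 0, "ty": 2, "tz": 2, "ax": 0, "ay": 0, "az": 0}, {"tx": 0, "ty": 4, "tz": 4.5, "ax": 0, "ay": 0, "az": 0}, {"tx": 0, "ty": 6.5, "tz": 7.5, "ax": 0, "ay": 0, "az": 0}, {"tx": 0.1, "ty": 8.3, "tz": 10.5, "ax": 0, "ay": 0, "az": 0}, {"tx": 0.1, "ty": 9.2, "tz": 12.2, "ax": 0, "ay": 0, "az": 0}, {"tx": 0.1, "ty": 9.2, "tz": 12.2, "ax": 0, "ay": 0, "az": 0}, {"tx": 0.1, "ty": 9.2, "tz": 12.2, "ax": 0, "ay": 0, "az": 0}]'

```text
t: 2.25
eef_pos: [0.5412, 0.3777, 0.1003]
eef_rot: [0.829, -3.029, 0.0]
wrist_force: [0.1, 0.3, 0.6]
opening: 0.0434
gripper_force: 0.0
```

```bash
python3 - <<'E'
from h import *
s,f=wrist('w2'); print(s['t'],s['eef_pos'],proj(f,(.542,.377,.028)),proj(f,(.638,.217,.046)))
im=f['color'][:,:,::-1]; x,y=[int(v) for v in proj(f,(.542,.377,.02))]
a=cv2.resize(im[y-50:y+50,x-60:x+60],(600,500),interpolation=cv2.INTER_CUBIC)
cv2.imwrite('pics/w2c.png',a); print(x,y)
E
```

```text
2.25 [0.54116929 0.37773888 0.10034763] [320.71412232 211.47360278] [ 90.11279879 218.7796052 ]
320 209
```

View pics/w2c.png

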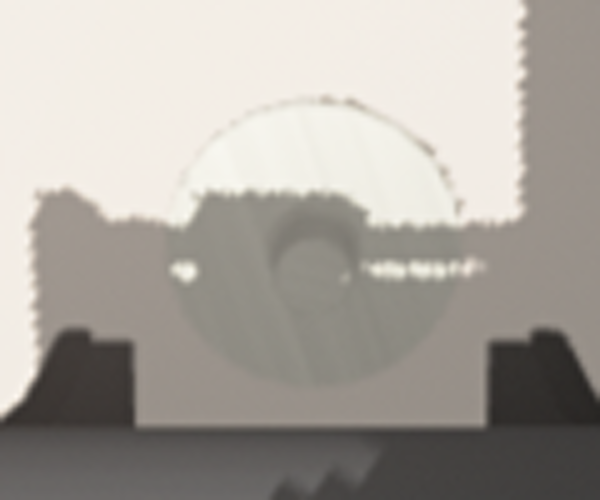

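The crop shows the lid's flange centred at about (323.3,207.4) in the full image and its knob top at about (323.1,213.3). The open fingertips straddle it.

```bash
python3 - <<'E'
from h import *
f=dict(np.load('pics/w2.npz')); s=monitor.read_state()
a=ray(f,(322.8,207.3),.009);b=ray(f,(322.8,213),.028);print(a,b)
print(s['eef_pos'],delta(s,np.r_[((a+b)/2)[:2],.0125],np.deg2rad(-149.5)))
E
```

```text
[0.54219763 0.37929965 0.009     ] [0.54226328 0.37926833 0.028     ]
[0.54285964 0.37708557 0.10187302] [array([-0.05,  0.22,  8.94]), array([-0.0001,  0.0012,  0.0004])]
```

>>> step_arm --increments '[{"tx": -0.1, "ty": 0.1, "tz": 2, "ax": 0, "ay": 0, "az": 0}, {"tx": -0.15, "ty": 0.1, "tz": 4.5, "ax": 0, "ay": 0, "az": 0}, {"tx": -0.15, "ty": 0.1, "tz": 7, "ax": 0, "ay": 0, "az": 0}, {"tx": -0.15, "ty": 0.1, "tz": 8.2, "ax": 0, "ay": 0, "az": 0}, {"tx": -0.15, "ty": 0.1, "tz": 8.8, "ax": 0, "ay": 0, "az": 0}, {"tx": -0.15, "ty": 0.1, "tz": 8.8, "ax": 0, "ay": 0, "az": 0}, {"tx": -0.15, "ty": 0.1, "tz": 8.8, "ax": 0, "ay": 0, "az": 0}]'

```text
t: 2.88
eef_pos: [0.5444, 0.3787, 0.0143]
eef_rot: [-0.825, 3.029, 0.001]
wrist_force: [0.2, 0.1, 1.9]
opening: 0.0438
gripper_force: 0.0
```

>>> step_arm --increments '[{"tx": 0, "ty": 0, "tz": 0, "ax": 0, "ay": 0, "az": 0}, {"tx": 0, "ty": 0, "tz": 0, "ax": 0, "ay": 0, "az": 0}, {"tx": 0, "ty": 0, "tz": 0, "ax": 0, "ay": 0, "az": 0}, {"tx": 0, "ty": 0, "tz": 0, "ax": 0, "ay": 0, "az": 0}, {"tx": 0, "ty": 0, "tz": 0, "ax": 0, "ay": 0, "az": 0}, {"tx": 0, "ty": 0, "tz": 0, "ax": 0, "ay": 0, "az": 0}]' --fingers 0.1

```text
t: 3.38
eef_pos: [0.5434, 0.3786, 0.0128]
eef_rot: [-0.826, 3.031, 0.0]
wrist_force: [0.0, -0.6, 3.7]
opening: 0.0135
gripper_force: 33.0
```

```bash
python3 - <<'E'
from h import *
s=monitor.read_state(); print(delta(s,[.677,.24,.15],np.deg2rad(-149.5)))
E
```

```text
[array([ -4.48, -18.72, -13.72]), array([ 0.0002,  0.0004, -0.0001])]
```

>>> step_arm --increments '[{"tx": 0, "ty": 0, "tz": -1, "ax": 0, "ay": 0, "az": 0}, {"tx": 0, "ty": 0, "tz": -2.5, "ax": 0, "ay": 0, "az": 0}, {"tx": 0, "ty": 0, "tz": -5, "ax": 0, "ay": 0, "az": 0}, {"tx": 0, "ty": 0, "tz": -8, "ax": 0, "ay": 0, "az": 0}, {"tx": -0.4, "ty": -1, "tz": -10.5, "ax": 0, "ay": 0, "az": 0}, {"tx": -0.8, "ty": -3, "tz": -12.5, "ax": 0, "ay": 0, "az": 0}, {"tx": -1.3, "ty": -5.5, "tz": -13.7, "ax": 0, "ay": 0, "az": 0}, {"tx": -2, "ty": -8.5, "tz": -13.7, "ax": 0, "ay": 0, "az": 0}, {"tx": -2.8, "ty": -11.5, "tz": -13.7, "ax": 0, "ay": 0, "az": 0}, {"tx": -3.5, "ty": -14.5, "tz": -13.7, "ax": 0, "ay": 0, "az": 0}, {"tx": -4.1, "ty": -17, "tz": -13.7, "ax": 0, "ay": 0, "az": 0}, {"tx": -4.4, "ty": -18.2, "tz": -13.7, "ax": 0, "ay": 0, "az": 0}, {"tx": -4.5, "ty": -18.7, "tz": -13.7, "ax": 0, "ay": 0, "az": 0}, {"tx": -4.5, "ty": -18.7, "tz": -13.7, "ax": 0, "ay": 0, "az": 0}, {"tx": -4.5, "ty": -18.7, "tz": -13.7, "ax": 0, "ay": 0, "az": 0}, {"tx": -4.5, "ty": -18.7, "tz": -13.7, "ax": 0, "ay": 0, "az": 0}]'

```text
t: 4.72
eef_pos: [0.6758, 0.2426, 0.1497]
eef_rot: [0.83, -3.03, -0.002]
wrist_force: [0.2, 0.4, -0.3]
opening: 0.0132
gripper_force: 33.2
```

```bash
python3 - <<'E'
from h import *
s,f=wrist('w3'); print(s['t'],s['eef_pos'],s['eef_rot'],s['opening'],s['gripper_force'],proj(f,(.638,.217,.046)))
im=f['color'][:,:,::-1]
cv2.imwrite('pics/w3c.png',cv2.resize(im[90:290,220:420],(600,600),interpolation=cv2.INTER_CUBIC))
E
```

```text
4.7167 [0.67577888 0.24257882 0.14966244] [ 8.30167194e-01 -3.02966463e+00 -2.21665913e-03] 0.013159683932648054 33.15526020160178 [318.87598535 155.20252507]
```

View pics/w3c.png

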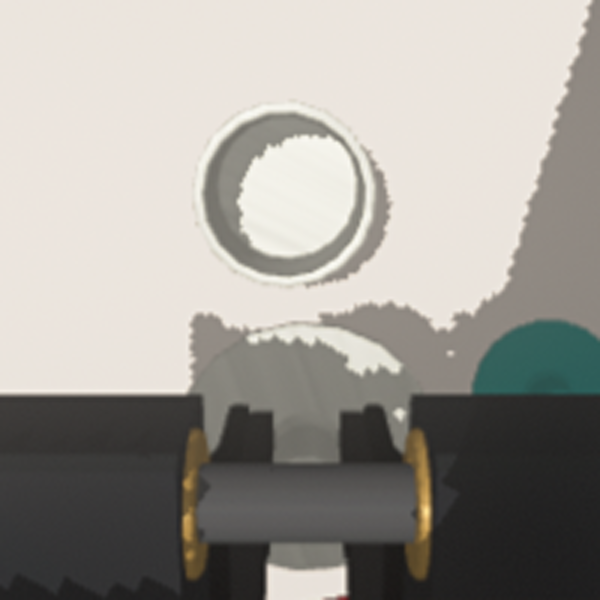

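Full-image pixels: the tin's rim is a circle centred at about (314.6,154.1) with a 31 px radius. The held lid is between the fingers, its flange spanning rows 197 to 279 and centred at about column 322.

```bash
python3 - <<'E'
from h import *
f=dict(np.load('pics/w3.npz')); s=monitor.read_state()
E=f['mount']; th=np.linspace(0,2*np.pi,73)
for zt,l in [(-.0035,-.0065)] and [(-.0035,0),(.0035,0),(-.008,0)]:
    q=np.array([proj(f,(.028*np.cos(t),.028*np.sin(t),zt),E) for t in th]); print(zt,'lid x',q[:,0].min(),q[:,0].max(),'y',q[:,1].min(),q[:,1].max())
c=(314.5,154.1)
# tin in tool frame via world pose
for ss in (dict(eef_pos=f['extrinsics'][:3,3]),):
    p=ray(f,c,.046); print(p)
    g=np.linalg.inv(f['extrinsics']@np.linalg.inv(E))@np.r_[p,1]; print('tin in tool cm',g*100)
    q=np.array([proj(f,p+[.029*np.cos(t),.029*np.sin(t),0]) for t in th]); print(q.min(0),q.max(0),(q.min(0)+q.max(0))/2)
print('measured lid y 197.3..279.3; tin y',90+100/3,90+286/3,'x',220+192/3,220+377/3)
E
```

```text
-0.0035 lid x 275.83096538065524 368.08042865384624 y 200.3674099110199 286.55353029954495
0.0035 lid x 277.6046562119545 366.30403183772694 y 197.6366240430385 280.83042613024355
-0.008 lid x 274.6137897123874 369.2994775918468 y 202.24645496680864 290.4712015247205
[0.63921203 0.21294648 0.046     ]
tin in tool cm [  4.65783169  -0.70011655  10.36462996 100.        ]
[283.59210762 121.99002727] [345.38403641 184.53709907] [314.48807201 153.26356317]
measured lid y 197.3..279.3; tin y 123.33333333333334 185.33333333333331 x 284.0 345.6666666666667
```

>>> step_arm --increments '[{"tx": 1, "ty": -0.15, "tz": 0, "ax": 0, "ay": 0, "az": 0}, {"tx": 2.5, "ty": -0.4, "tz": 0, "ax": 0, "ay": 0, "az": 0}, {"tx": 4, "ty": -0.6, "tz": 1, "ax": 0, "ay": 0, "az": 0}, {"tx": 4.5, "ty": -0.7, "tz": 3, "ax": 0, "ay": 0, "az": 0}, {"tx": 4.5, "ty": -0.7, "tz": 5, "ax": 0, "ay": 0, "az": 0}, {"tx": 4.5, "ty": -0.7, "tz": 7, "ax": 0, "ay": 0, "az": 0}, {"tx": 4.5, "ty": -0.7, "tz": 8, "ax": 0, "ay": 0, "az": 0}, {"tx": 4.5, "ty": -0.7, "tz": 8.4, "ax": 0, "ay": 0, "az": 0}, {"tx": 4.5, "ty": -0.7, "tz": 8.4, "ax": 0, "ay": 0, "az": 0}, {"tx": 4.5, "ty": -0.7, "tz": 8.4, "ax": 0, "ay": 0, "az": 0}]'

```text
t: 5.6
eef_pos: [0.6422, 0.2119, 0.0666]
eef_rot: [-0.827, 3.03, 0.0]
wrist_force: [-0.0, 0.1, 0.3]
opening: 0.0134
gripper_force: 33.2
```

>>> step_arm --increments '[{"tx": 0, "ty": 0, "tz": 0.2, "ax": 0, "ay": 0, "az": 0}, {"tx": 0, "ty": 0, "tz": 0.4, "ax": 0, "ay": 0, "az": 0}, {"tx": 0, "ty": 0, "tz": 0.6, "ax": 0, "ay": 0, "az": 0}, {"tx": 0, "ty": 0, "tz": 0.8, "ax": 0, "ay": 0, "az": 0}, {"tx": 0, "ty": 0, "tz": 0.9, "ax": 0, "ay": 0, "az": 0}, {"tx": 0, "ty": 0, "tz": 0.9, "ax": 0, "ay": 0, "az": 0}, {"tx": 0, "ty": 0, "tz": 0.9, "ax": 0, "ay": 0, "az": 0}]'

```text
t: 6.18
eef_pos: [0.6417, 0.2115, 0.0565]
eef_rot: [0.826, -3.031, -0.0]
wrist_force: [-0.4, 0.3, -0.2]
opening: 0.0139
gripper_force: 33.2
```

>>> step_arm --increments '[{"tx": 0, "ty": 0, "tz": 0.1, "ax": 0, "ay": 0, "az": 0}, {"tx": 0, "ty": 0, "tz": 0.2, "ax": 0, "ay": 0, "az": 0}, {"tx": 0, "ty": 0, "tz": 0.3, "ax": 0, "ay": 0, "az": 0}, {"tx": 0, "ty": 0, "tz": 0.35, "ax": 0, "ay": 0, "az": 0}, {"tx": 0, "ty": 0, "tz": 0.35, "ax": 0, "ay": 0, "az": 0}]'

```text
t: 6.6
eef_pos: [0.6417, 0.2118, 0.0532]
eef_rot: [-0.827, 3.031, 0.001]
wrist_force: [-1.1, 1.2, 1.1]
opening: 0.0136
gripper_force: 33.1
```

>>> step_arm --increments '[{"tx": 0, "ty": 0, "tz": 0.05, "ax": 0, "ay": 0, "az": 0}, {"tx": 0, "ty": 0, "tz": 0.1, "ax": 0, "ay": 0, "az": 0}, {"tx": 0, "ty": 0, "tz": 0.1, "ax": 0, "ay": 0, "az": 0}, {"tx": 0, "ty": 0, "tz": 0.1, "ax": 0, "ay": 0, "az": 0}]'

```text
t: 6.93
eef_pos: [0.6419, 0.2117, 0.0528]
eef_rot: [-0.826, 3.03, 0.001]
wrist_force: [-3.3, 1.0, 7.2]
opening: 0.0131
gripper_force: 33.4
```

>>> step_arm --increments '[{"tx": 0, "ty": 0, "tz": -0.1, "ax": 0, "ay": 0, "az": 0}, {"tx": 0, "ty": 0, "tz": -0.1, "ax": 0, "ay": 0, "az": 0}, {"tx": 0, "ty": 0, "tz": -0.1, "ax": 0, "ay": 0, "az": 0}, {"tx": 0, "ty": 0, "tz": -0.1, "ax": 0, "ay": 0, "az": 0}, {"tx": 0, "ty": 0, "tz": -0.1, "ax": 0, "ay": 0, "az": 0}]' --fingers 0.5

```text
t: 7.35
eef_pos: [0.6418, 0.2109, 0.0528]
eef_rot: [0.826, -3.031, 0.0]
wrist_force: [0.4, -0.3, 0.2]
opening: 0.0381
gripper_force: 0.0
```

>>> step_arm --increments '[{"tx": 0, "ty": 0, "tz": -1.5, "ax": 0, "ay": 0, "az": 0}, {"tx": 0, "ty": 0, "tz": -3.5, "ax": 0, "ay": 0, "az": 0}, {"tx": -1, "ty": 0, "tz": -6, "ax": 0, "ay": 0, "az": 0}, {"tx": -2, "ty": 0, "tz": -8, "ax": 0, "ay": 0, "az": 0}, {"tx": -2, "ty": 0, "tz": -8, "ax": 0, "ay": 0, "az": 0}, {"tx": -2, "ty": 0, "tz": -8, "ax": 0, "ay": 0, "az": 0}]' --fingers 1

```text
t: 7.85
eef_pos: [0.6598, 0.2217, 0.134]
eef_rot: [-0.826, 3.029, 0.0]
wrist_force: [-0.2, -0.4, -0.4]
opening: 0.0754
gripper_force: 0.0
```

```bash
python3 - <<'E'
from h import *
s,f=wrist('w4'); print(s['t'],s['eef_pos'],s['eef_rot'],s['opening'],proj(f,(.639,.213,.046)))
im=f['color'][:,:,::-1]
cv2.imwrite('pics/w4c.png',cv2.resize(im[110:260,230:430],(800,600),interpolation=cv2.INTER_CUBIC))
E
```

```text
7.85 [0.65984661 0.22174814 0.13402832] [-8.25779344e-01  3.02880686e+00  3.48934377e-04] 0.07542375545734668 [325.35137485 182.22903091]
```

View pics/w4c.png

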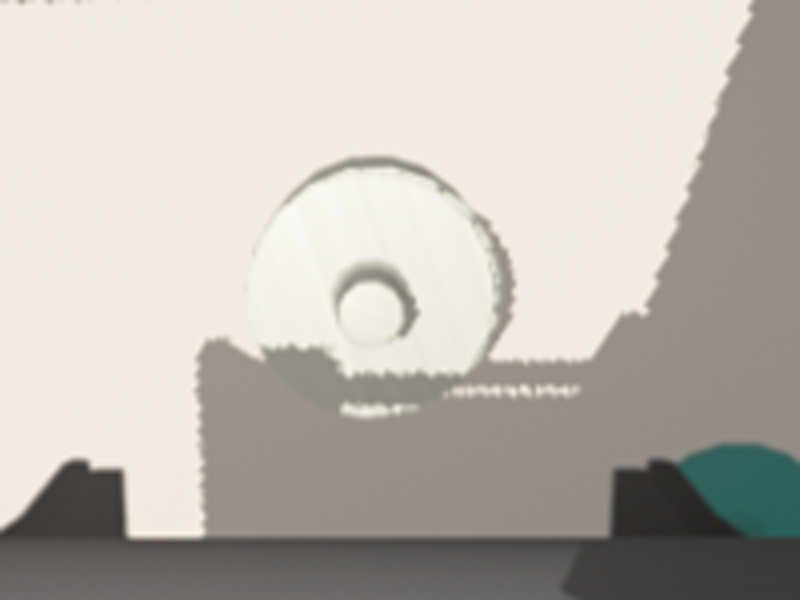

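The lid sits flush and level on the tin: flange centre at about (322.9,182.1), knob top at about (322.6,186.9).

```bash
python3 - <<'E'
from h import *
f=dict(np.load('pics/w4.npz')); W=f['extrinsics']@np.linalg.inv(f['mount'])
for c,z in [((322.9,182),.049),((322.6,186.9),.068)]:
    p=ray(f,c,z); print(p,(np.linalg.inv(W)@np.r_[p,1])[:3]*100)
s=monitor.read_state();print(s['eef_pos'],s['opening'])
E
```

```text
[0.63949179 0.2107034  0.049     ] [2.33319671 0.08465287 8.49766033]
[0.64028411 0.21081634 0.068     ] [2.25499419 0.05346116 6.59784018]
[0.6588717  0.22126124 0.13255511] 0.07958699345761748
```

>>> step_arm --increments '[{"tx": 1, "ty": 0, "tz": 0, "ax": 0, "ay": 0, "az": 0}, {"tx": 2.15, "ty": 0.05, "tz": 0.5, "ax": 0, "ay": 0, "az": 0}, {"tx": 2.15, "ty": 0.05, "tz": 2.5, "ax": 0, "ay": 0, "az": 0}, {"tx": 2.15, "ty": 0.05, "tz": 5, "ax": 0, "ay": 0, "az": 0}, {"tx": 2.15, "ty": 0.05, "tz": 7.5, "ax": 0, "ay": 0, "az": 0}, {"tx": 2.15, "ty": 0.05, "tz": 10, "ax": 0, "ay": 0, "az": 0}, {"tx": 2.15, "ty": 0.05, "tz": 11.7, "ax": 0, "ay": 0, "az": 0}, {"tx": 2.15, "ty": 0.05, "tz": 12.3, "ax": 0, "ay": 0, "az": 0}, {"tx": 2.15, "ty": 0.05, "tz": 12.3, "ax": 0, "ay": 0, "az": 0}, {"tx": 2.15, "ty": 0.05, "tz": 12.3, "ax": 0, "ay": 0, "az": 0}]'

```text
t: 8.73
eef_pos: [0.6401, 0.2107, 0.0101]
eef_rot: [0.826, -3.031, 0.0]
wrist_force: [0.2, -0.9, 0.7]
opening: 0.0873
gripper_force: 0.0
```

>>> step_arm --increments '[{"tx": 0, "ty": 0, "tz": 0, "ax": 0, "ay": 0, "az": 0}, {"tx": 0, "ty": 0, "tz": 0, "ax": 0, "ay": 0, "az": 0}, {"tx": 0, "ty": 0, "tz": 0, "ax": 0, "ay": 0, "az": 0}, {"tx": 0, "ty": 0, "tz": 0, "ax": 0, "ay": 0, "az": 0}, {"tx": 0, "ty": 0, "tz": 0, "ax": 0, "ay": 0, "az": 0}, {"tx": 0, "ty": 0, "tz": 0, "ax": 0, "ay": 0, "az": 0}, {"tx": 0, "ty": 0, "tz": 0, "ax": 0, "ay": 0, "az": 0}]' --fingers 0.55

```text
t: 9.32
eef_pos: [0.6404, 0.2111, 0.0104]
eef_rot: [-0.826, 3.031, 0.0]
wrist_force: [-1.2, 0.5, 2.9]
opening: 0.0576
gripper_force: 30.0
```

```bash
python3 - <<'E'
from h import *
f=dict(np.load('pics/top0.npz')); r=ray(f,(363.1,213.7),.087); p=ray(f,(366.4,208.3),.0785); print(r,p)
s=monitor.read_state(); print(s['joint_positions']); print(delta(s,[r[0]+.047,r[1]+.028,.20],np.deg2rad(-149.5)))
E
```

```text
[0.44282699 0.07728161 0.087     ] [0.45749717 0.0673527  0.0785    ]
[-0.47374987  0.61671676  0.12061294  1.52684114 -0.08288327  1.00261057
  1.7724103 ]
[array([ 18.33,  -1.48, -18.97]), array([ 0.0001,  0.0004, -0.0002])]
```

>>> step_arm --increments '[{"tx": 0, "ty": 0, "tz": -0.5, "ax": 0, "ay": 0, "az": 0}, {"tx": 0, "ty": 0, "tz": -1.5, "ax": 0, "ay": 0, "az": 0}, {"tx": 0, "ty": 0, "tz": -3, "ax": 0, "ay": 0, "az": 0}, {"tx": 0, "ty": 0, "tz": -5, "ax": 0, "ay": 0, "az": 0}, {"tx": 0, "ty": 0, "tz": -7, "ax": 0, "ay": 0, "az": 0}, {"tx": 0, "ty": 0, "tz": -9, "ax": 0, "ay": 0, "az": 0}, {"tx": 0, "ty": 0, "tz": -11, "ax": 0, "ay": 0, "az": 0}, {"tx": 0, "ty": 0, "tz": -13, "ax": 0, "ay": 0, "az": 0}, {"tx": 0, "ty": 0, "tz": -15, "ax": 0, "ay": 0, "az": 0}, {"tx": 0, "ty": 0, "tz": -17, "ax": 0, "ay": 0, "az": 0}, {"tx": 0, "ty": 0, "tz": -18.5, "ax": 0, "ay": 0, "az": 0}, {"tx": 0, "ty": 0, "tz": -19, "ax": 0, "ay": 0, "az": 0}, {"tx": 0, "ty": 0, "tz": -19, "ax": 0, "ay": 0, "az": 0}]'

```text
t: 10.4
eef_pos: [0.6409, 0.2111, 0.202]
eef_rot: [-0.825, 3.028, 0.001]
wrist_force: [0.8, -1.1, -1.9]
opening: 0.0576
gripper_force: 30.0
```

>>> step_arm --increments '[{"tx": 0.5, "ty": 0, "tz": 0, "ax": 0, "ay": 0, "az": 0}, {"tx": 1.5, "ty": -0.1, "tz": 0, "ax": 0, "ay": 0, "az": 0}, {"tx": 3, "ty": -0.2, "tz": 0, "ax": 0, "ay": 0, "az": 0}, {"tx": 5, "ty": -0.4, "tz": 0, "ax": 0, "ay": 0, "az": 0}, {"tx": 7, "ty": -0.6, "tz": 0, "ax": 0, "ay": 0, "az": 0}, {"tx": 9, "ty": -0.7, "tz": 0, "ax": 0, "ay": 0, "az": 0}, {"tx": 11, "ty": -0.9, "tz": 0, "ax": 0, "ay": 0, "az": 0}, {"tx": 13, "ty": -1.1, "tz": 0, "ax": 0, "ay": 0, "az": 0}, {"tx": 15, "ty": -1.2, "tz": 0, "ax": 0, "ay": 0, "az": 0}, {"tx": 17, "ty": -1.4, "tz": 0, "ax": 0, "ay": 0, "az": 0}, {"tx": 18, "ty": -1.5, "tz": 0, "ax": 0, "ay": 0, "az": 0}, {"tx": 18.3, "ty": -1.5, "tz": 0, "ax": 0, "ay": 0, "az": 0}, {"tx": 18.3, "ty": -1.5, "tz": 0, "ax": 0, "ay": 0, "az": 0}, {"tx": 18.3, "ty": -1.5, "tz": 0, "ax": 0, "ay": 0, "az": 0}]'

```text
t: 11.57
eef_pos: [0.4905, 0.1057, 0.1998]
eef_rot: [-0.827, 3.031, 0.0]
wrist_force: [0.2, 0.3, -2.3]
opening: 0.0576
gripper_force: 30.0
```

```bash
python3 - <<'E'
from h import *
s,f=wrist('w5'); print(s['t'],s['eef_pos'],s['eef_rot'],s['opening'],s['gripper_force'],s['joint_positions'],proj(f,(.443,.077,.087)))
im=f['color'][:,:,::-1]
cv2.imwrite('pics/w5c.png',cv2.resize(im[70:270,230:430],(600,600),interpolation=cv2.INTER_CUBIC))
E
```

```text
11.5667 [0.49046455 0.1057406  0.19981145] [-8.26928409e-01  3.03071682e+00  3.18766497e-04] 0.05757554285644248 29.980928969625893 [-0.45182597  0.07102394  0.15589337  1.82084871 -0.01181968  1.25050586
  1.81092838] [321.26596919 144.00163041]
```

View pics/w5c.png

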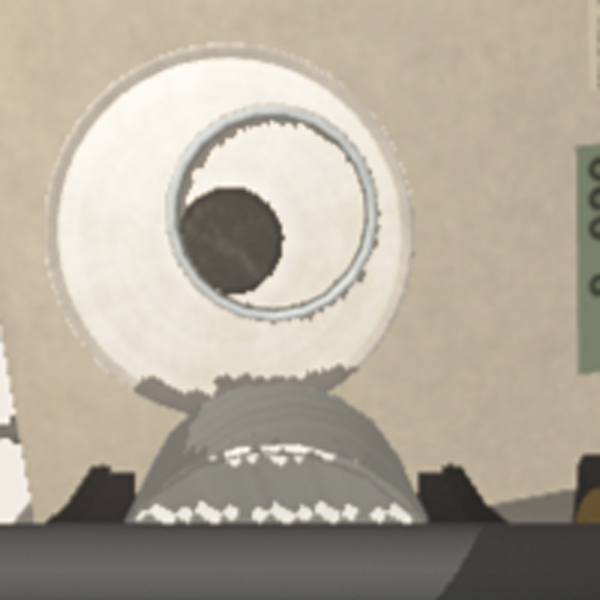

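The ring's outer edge spans columns 285.7 to 355.7 and rows 104.3 to 176, centred at about (320.3,140). The far edge of the held tin's bottom is at row 197, with the lid still flush on top.

```bash
python3 - <<'E'
from h import *
from scipy.optimize import least_squares
f=dict(np.load('pics/w5.npz')); E=f['mount']; th=np.linspace(0,2*np.pi,145)
W=f['extrinsics']@np.linalg.inv(E)
bb=lambda c,r,z:(lambda q:np.r_[q.min(0),q.max(0)])(np.array([proj(f,(c[0]+r*np.cos(t),c[1]+r*np.sin(t),z)) for t in th]))
m=np.r_[285.5,104.2,355.5,175.8]
o=least_squares(lambda c:bb(c,.0345,.087)-m,[.443,.077],x_scale=.01)
print(o.x,o.fun); print('ring tool cm',(np.linalg.inv(W)@np.r_[o.x,.087,1])[:3]*100)
for x0 in (-.002,0,.002):
  for z,r in ((.010,.029),(-.039,.028)):
    q=np.array([proj(f,(x0+r*np.cos(t),r*np.sin(t),z),E) for t in th]); print(x0,z,q.min(0),q.max(0))
E
```

```text
[0.44113016 0.07503893] [-0.93377624 -0.88225203  0.93394722  1.0596462 ]
ring tool cm [ 5.81063267 -0.1410292  11.28032005]
-0.002 0.01 [277.6913922  196.83738526] [366.21840233 279.87689846]
-0.002 -0.039 [264.23084876 222.80484142] [379.70238442 327.39674427]
0 0.01 [277.57518514 193.73752886] [366.33688514 277.21781984]
0 -0.039 [264.02547079 218.66150901] [379.91094591 324.00487265]
0.002 0.01 [277.45836037 190.62056232] [366.45599788 274.54515166]
0.002 -0.039 [263.81861524 214.48685516] [380.12100827 320.58981418]
```

```bash
python3 - <<'E'
from h import *
f=dict(np.load('pics/w5.npz')); g=f['color'].astype(int)
for c in (305,313,321,329,337): print(c,[g[r,c].tolist() for r in range(188,202)] if c==321 else g[188:226,c].mean(1).round().astype(int).tolist())
print(g[188:228,321].mean(1).round().astype(int).tolist())
print('row225',[ (c,int(g[232,c].mean())) for c in list(range(258,284))+list(range(362,386))])
E
```

```text
305 [219, 220, 221, 220, 219, 218, 187, 141, 124, 124, 126, 127, 134, 141, 143, 141, 142, 144, 142, 141, 142, 143, 141, 138, 139, 141, 139, 137, 140, 142, 140, 144, 196, 236, 190, 165, 150, 135]
313 [219, 220, 219, 219, 219, 217, 202, 160, 130, 125, 134, 140, 142, 141, 140, 139, 139, 141, 139, 136, 137, 139, 137, 136, 138, 140, 140, 139, 137, 137, 148, 181, 162, 186, 222, 219, 167, 134]
321 [[233, 226, 213], [234, 226, 213], [233, 225, 212], [231, 223, 209], [228, 221, 206], [228, 220, 205], [226, 216, 200], [175, 165, 153], [136, 129, 119], [133, 128, 119], [141, 138, 129], [144, 142, 132], [143, 141, 131], [142, 139, 131]]
329 [217, 217, 217, 217, 218, 218, 222, 212, 162, 128, 131, 135, 134, 134, 135, 135, 131, 132, 133, 132, 132, 134, 135, 134, 134, 132, 132, 133, 132, 141, 216, 246, 223, 166, 212, 220, 168, 137]
337 [221, 224, 225, 224, 194, 167, 144, 132, 130, 129, 127, 125, 127, 130, 129, 130, 131, 130, 126, 128, 129, 128, 129, 132, 131, 131, 129, 129, 130, 129, 129, 133, 183, 221, 178, 131, 132, 136]
[224, 224, 223, 221, 218, 218, 214, 164, 128, 127, 136, 139, 138, 137, 137, 139, 138, 134, 134, 136, 136, 134, 136, 138, 138, 137, 136, 134, 126, 123, 181, 242, 203, 173, 220, 222, 170, 136, 134, 135]
row225 [(258, 50), (259, 51), (260, 51), (261, 51), (262, 51), (263, 51), (264, 52), (265, 53), (266, 54), (267, 54), (268, 53), (269, 53), (270, 54), (271, 53), (272, 52), (273, 49), (274, 68), (275, 158), (276, 161), (277, 130), (278, 116), (279, 116), (280, 117), (281, 116), (282, 116), (283, 118), (362, 118), (363, 115), (364, 116), (365, 115), (366, 115), (367, 142), (368, 167), (369, 103), (370, 51), (371, 46), (372, 48), (373, 48), (374, 48), (375, 47), (376, 47), (377, 48), (378, 48), (379, 48), (380, 44), (381, 44), (382, 43), (383, 44), (384, 43), (385, 42)]
```

```bash
python3 - <<'E'
from h import *
f=dict(np.load('pics/w5.npz')); E=f['mount']
for n,r,z in (('bottom',.029,.010),('rim',.029,-.036),('flB',.028,-.036),('flT',.028,-.039)):
    print(n,[proj(f,(x0+r,0,z),E)[1].round(1) for x0 in (-.003,-.002,-.001,0,.001)])
E
```

```text
bottom [np.float64(198.4), np.float64(196.8), np.float64(195.3), np.float64(193.7), np.float64(192.2)]
rim [np.float64(220.8), np.float64(218.8), np.float64(216.7), np.float64(214.7), np.float64(212.7)]
flB [np.float64(222.8), np.float64(220.8), np.float64(218.8), np.float64(216.7), np.float64(214.7)]
flT [np.float64(224.9), np.float64(222.8), np.float64(220.7), np.float64(218.7), np.float64(216.6)]
```

>>> step_arm --increments '[{"tx": 0.5, "ty": 0, "tz": 0, "ax": 0, "ay": 0, "az": 0}, {"tx": 1.5, "ty": 0, "tz": 0, "ax": 0, "ay": 0, "az": 0}, {"tx": 3, "ty": -0.1, "tz": 0, "ax": 0, "ay": 0, "az": 0}, {"tx": 4.5, "ty": -0.15, "tz": 0, "ax": 0, "ay": 0, "az": 0}, {"tx": 5.6, "ty": -0.15, "tz": 0.5, "ax": 0, "ay": 0, "az": 0}, {"tx": 6, "ty": -0.15, "tz": 1.5, "ax": 0, "ay": 0, "az": 0}, {"tx": 6, "ty": -0.15, "tz": 3, "ax": 0, "ay": 0, "az": 0}, {"tx": 6, "ty": -0.15, "tz": 4.5, "ax": 0, "ay": 0, "az": 0}, {"tx": 6, "ty": -0.15, "tz": 6, "ax": 0, "ay": 0, "az": 0}, {"tx": 6, "ty": -0.15, "tz": 7.5, "ax": 0, "ay": 0, "az": 0}, {"tx": 6, "ty": -0.15, "tz": 8.6, "ax": 0, "ay": 0, "az": 0}, {"tx": 6, "ty": -0.15, "tz": 9.1, "ax": 0, "ay": 0, "az": 0}, {"tx": 6, "ty": -0.15, "tz": 9.2, "ax": 0, "ay": 0, "az": 0}, {"tx": 6, "ty": -0.15, "tz": 9.2, "ax": 0, "ay": 0, "az": 0}, {"tx": 6, "ty": -0.15, "tz": 9.2, "ax": 0, "ay": 0, "az": 0}]'

```text
t: 12.87
eef_pos: [0.4396, 0.0736, 0.1086]
eef_rot: [-0.826, 3.03, 0.0]
wrist_force: [0.5, 0.3, -1.1]
opening: 0.0574
gripper_force: 30.0
```

```bash
python3 - <<'E'
from h import *
s,f=wrist('w6'); print(s['t'],s['eef_pos'],s['eef_rot'],s['opening'],s['gripper_force'],s['joint_positions'])
E=f['mount']; g=f['color'].astype(int)
for z in (.010,.020,.0205): print(z,[proj(f,(x0+r,0,z),E).round(1).tolist() for x0,r in ((-.0021,.029),(-.0021,.0345),(-.0021,.031))])
for c in (308,315,322,329,336): print(c,g[172:206,c].mean(1).round().astype(int).tolist())
# scene camera: expected points
h=dict(viewer.grab_frame('scene')); cv2.imwrite('pics/s6.png',h['color'][:,:,::-1]); np.savez('pics/s6.npz',**h)
W=T(s); p=(W@[-.0021,0,0,1])[:3]; print('tin xy',p, 'proj bottom',proj(h,[p[0],p[1],.098]),'ring',proj(h,[.441,.075,.087]))
k=h['color'].astype(int); 
def row(r,a,b): print(r,a,k[r,a:b].mean(1).round().astype(int).tolist())
u,v=proj(h,[p[0],p[1],.098]).astype(int)
for r in range(v-14,v+24,3): row(r,u-32,u+33)
E
```

```text
12.8667 [0.43960822 0.07355715 0.10855192] [-8.25981529e-01  3.03015708e+00  1.42926825e-04] 0.057425267387423595 29.980843911589545 [-0.43077939  0.03607775  0.16596199  2.06166721 -0.00700207  1.04347716
  1.84163428]
0.01 [[322.0, 197.0], [322.0, 188.4], [322.0, 193.9]]
0.02 [[322.0, 193.6], [322.0, 185.5], [322.0, 190.7]]
0.0205 [[322.0, 193.4], [322.0, 185.3], [322.0, 190.5]]
308 [227, 225, 224, 223, 222, 223, 223, 222, 222, 221, 221, 222, 224, 222, 174, 125, 149, 207, 224, 205, 180, 176, 209, 220, 219, 219, 219, 198, 159, 140, 141, 142, 141, 139]
315 [227, 225, 223, 221, 219, 218, 218, 218, 218, 217, 218, 218, 179, 130, 142, 206, 226, 207, 179, 170, 206, 220, 220, 220, 219, 201, 159, 138, 139, 139, 138, 138, 140, 139]
322 [226, 226, 226, 225, 224, 222, 221, 219, 218, 218, 219, 216, 163, 117, 156, 210, 219, 196, 175, 195, 216, 220, 219, 190, 163, 140, 136, 137, 137, 136, 135, 138, 136, 132]
329 [222, 222, 223, 226, 228, 226, 225, 222, 221, 221, 222, 221, 163, 112, 142, 195, 208, 190, 173, 177, 209, 219, 216, 179, 138, 125, 132, 134, 133, 133, 135, 134, 130, 132]
336 [227, 226, 2
[... 3638 characters left out ...]
100, 98, 92, 94, 92, 94, 96, 96]
243 316 [138, 135, 136, 135, 139, 136, 135, 136, 137, 140, 143, 136, 134, 136, 134, 135, 135, 133, 141, 158, 167, 169, 173, 169, 171, 166, 171, 168, 157, 160, 156, 148, 150, 149, 150, 148, 152, 152, 162, 165, 167, 170, 169, 171, 165, 167, 167, 168, 167, 168, 168, 168, 166, 165, 166, 167, 167, 168, 171, 175, 161, 157, 156, 159, 157]
246 316 [136, 135, 136, 134, 138, 138, 139, 134, 141, 140, 141, 144, 140, 137, 140, 140, 140, 139, 137, 139, 138, 138, 136, 128, 129, 143, 153, 159, 162, 166, 168, 166, 170, 168, 165, 169, 171, 167, 168, 165, 168, 172, 168, 170, 171, 169, 169, 169, 168, 171, 171, 171, 172, 171, 173, 167, 169, 167, 165, 152, 158, 153, 149, 145, 140]
```

>>> step_arm --increments '[{"tx": 0, "ty": 0, "tz": 0.05, "ax": 0, "ay": 0, "az": 0}, {"tx": 0.02, "ty": 0.02, "tz": 0.1, "ax": 0, "ay": 0, "az": 0}, {"tx": 0.02, "ty": 0.02, "tz": 0.1, "ax": 0, "ay": 0, "az": 0}, {"tx": 0.02, "ty": 0.02, "tz": 0.1, "ax": 0, "ay": 0, "az": 0}, {"tx": 0.02, "ty": 0.02, "tz": 0.1, "ax": 0, "ay": 0, "az": 0}, {"tx": 0.02, "ty": 0.02, "tz": 0.1, "ax": 0, "ay": 0, "az": 0}, {"tx": 0.02, "ty": 0.02, "tz": 0.1, "ax": 0, "ay": 0, "az": 0}]'

```text
t: 13.55
eef_pos: [0.439, 0.0735, 0.107]
eef_rot: [-0.826, 3.031, 0.0]
wrist_force: [0.3, -0.3, -1.2]
opening: 0.0574
gripper_force: 30.0
```

```bash
python3 - <<'E'
from h import *
h=dict(np.load('pics/s6.npz')); f=dict(np.load('pics/w6.npz'))
k=h['color'].astype(int)
th=np.linspace(0,2*np.pi,145); c=np.array([.4413,.0748])
for n,r,z in (('tinbot',.029,.098),('ringtop',.0345,.087),('ringbot',.0345,.0785)):
    q=np.array([proj(h,(c[0]+r*np.cos(t),c[1]+r*np.sin(t),z)) for t in th]); print(n,q.min(0).round(1),q.max(0).round(1))
print([int(k[r,348].mean()) for r in range(222,246)],[int(k[r,340].mean()) for r in range(222,246)])
s=monitor.read_state(); print(s['t'],s['eef_pos'],s['wrist_force'],np.abs(s['qvel']).max())
E
```

```text
tinbot [333.5 217.6] [363.5 232.1]
ringtop [330.6 221.1] [366.  238.7]
ringbot [330.5 224.7] [365.8 242.6]
[127, 126, 124, 125, 127, 126, 125, 128, 115, 71, 46, 46, 65, 88, 97, 113, 114, 106, 102, 98, 95, 150, 160, 164] [108, 117, 113, 112, 114, 116, 114, 103, 97, 89, 91, 92, 90, 95, 123, 108, 94, 94, 98, 103, 156, 171, 172, 162]
13.55 [0.43895275 0.07351502 0.10703714] [ 0.33680218 -0.33977122 -1.2462341 ] 0.0013778953982394083
```

```bash
python3 -c "
from cell import workorder; print(workorder.sign_off())"
```

```text
the job is handed in; nothing more can be done
None
```

I seated the lid on the tin and released it, then lifted the closed tin over the cartons. The job is handed in with the gripper holding it still, level and centred to about 1 mm, about 1 cm (measured, not exact) above the ring; the clock read 13.6 s.

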